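Turn a colour sample over through the wire guide

TASK

Send the round red colour sample down through the twisted wire turn-over guide, so that it ends standing on edge at the foot of the guide with its bare wood side showing at the front and its red side towards the grey backboard. It lies flat, red side up: first lay it on the small sloping rest, still red side up and against the two brass pins, and let go of it there; then take it again by its two faces and drop it on edge into the mouth of the guide, which turns it half round as it falls. Leave the green and blue samples and the two timber blocks where they are.

Things in the scene. Friction and masses are not known exactly. Their poses are not given: they have to be found in the camera images.
- sample_red: the sample to move: a round wooden disc, 36 mm diameter, 8 mm thick, about 22 g, one flat face painted red, the other bare pale wood. Origin at its centre; its z axis is the disc's axis and points out of the red face (up at the start, disc flat on the desk)
- red_ahead (a point): an imaginary point 30 mm from the centre of the red sample, straight out from its red face
- rest: the sloping rest, fixed: a small aluminium plate on a 10 mm post over a round dark base (68 mm diameter, 8 mm high). Origin on the desk straight under the seat point of the plate; its -x axis is the side to which the slope faces (roughly to the robot's right), z up
- rest_plate: the rest's plate, tilted 45 degrees. Origin = seat point, 78 mm above the desk: centre of the underside of a disc lying home (the disc's centre is then 4 mm along +z). z: outward normal (45 degrees up and to the rest's -x side); x: up the slope; y: level. Beside the disc the plate is only 18 mm wide (4 mm thick), so fingers fit at both sides of the disc
- plate_end (a point): middle of the plate's upper end, 3 mm up the slope from the seat point: the disc's upper part stands free beyond it, and the space under that part is free too (post and base lie below the plate's lower half)
- pins (a point): midway between the two brass pins (5 mm diameter, 8 mm high) on which the disc's rim rests: 17.8 mm down the slope from the seat point, the pins 10.3 mm to either side along y. From 15 to 26 mm down the slope the plate is 30 mm wide
- guide: the turn-over guide, fixed: six steel wires (4 mm) form a vertical slot twisted by half a turn from mouth to foot, 262 mm high, on a dark base plate (104 x 96 x 8 mm). Origin on the desk under its axis; -x is the front (turned to the robot's right), x the back, y along the slot, z up. At mouth and foot a disc stands with its axis along x; the face that enters towards the front ends towards the back
- mouth (a point): centre of the guide's mouth, 262 mm above the desk, level with the tops of the wires. The slot is flared over the top 16 mm: from 34 mm clear width along x and 52 mm along y at the top to 16 mm and 40 mm
- foot (a point): where the centre of the disc lies when it stands at the foot of the guide, 26 mm above the desk (the disc stands on the base plate); the slot is 11 mm wide along x and 40 mm along y there
- backboard (a point): centre of the front face of the grey backboard (88 mm wide, up to 69 mm high) at the back of the guide's foot, 34 mm from the slot's axis. Behind it a dark post (10 mm thick, 46 mm from the axis, 250 mm high) carries three rings (56 mm outer diameter) round the wires
- sample_green: bystander: a disc like the red one, painted green, flat on the desk, origin at its centre
- sample_blue: bystander: a disc like the red one, painted blue, flat on the desk, origin at its centre
- block_long: bystander: loose timber block, 30 x 50 x 22 mm (x, y, z), origin at the centre of its underside; it stands close beside the red sample, with its long side to it
- block_cube: bystander: loose timber cube, 34 mm, origin at the centre of its underside; it stands close to the red sample on the side opposite the long block, so fingers fit beside the red disc only across the line between the two blocks
Things that resemble listed ones, but are neither listed nor needed, are in the scene too. What is shaped like the sample_red but orange is not meant.

How it is judged:
By the outcome, as a careful person would: the job done as asked, in the order asked, and still so for the second after the job is handed in, with the robot touching nothing.
It also fails if it takes over 51 s, if anything falls off the work surface, if the arm or the gripper's body presses on something with over 40 N, if the wrist force passes 120 N, or if a joint passes its speed limit or range.

ROBOT

A 6-joint arm with a two-finger parallel gripper is mounted at the origin on the work surface; the furniture and walls round the work are solid. World frame = base frame: x ahead of the robot, y to its left, z up, the work surface at z = 0. Lengths are in m, angles in rad, forces in N, time in s.
With the tool pointing down it reaches from about 0.375 to 0.975 m from the base axis. Payload 3.8 kg.
Tool frame: the origin (TCP) lies between the finger pads; the fingertips stand 17 mm ahead of it and the grasp point (between the pads) lies 2 mm behind it; z points along the fingers, y is the line along which they close (so a half turn about z gives the same grasp; the last joint's range is limited). The gripper opens to 85 mm and grips with 20 to 120 N. Pads are 22 mm wide; open, the fingers measure 114 mm over their backs; the gripper's body (76 mm by 85 mm) begins 54 mm behind the grasp point. The pads swing forward as they close: fully open they stand 13 mm farther back than shut.
Start: joints at [-1.188, 0.264, 1.604, -0, 1.274, -0.037], TCP at [0.275, -0.616, 0.227] pointing down, gripper open.
Joint ranges: [-2.63, 2.63], [-0.94, 2.18], [0.31, 2.57], [-1.31, 4.45], [0, 2.66], [-2.55, 2.55]. Speed limits (rad/s): [2.57, 2.57, 3.14, 3.14, 3.14, 3.14].

INTERFACE

Orientations are given as a rotation vector (axis times angle).
In Python, from workcell import bot gives the robot as it stands.
- The arm moves only by the tool play_rows, never from a script. Its argument "steps" is one flat list of numbers, 4 for each row, row after row: the shift along the tool's x, y, z in m, then the turn about the tool's z in rad. A call has 1 to 10 rows; each row is the pose to reach, as a shift and turn from the pose commanded when the call began, along the tool's axes at that moment; what a row does not reach only later rows make up. A row lasts 1/8 s, in which the tool goes at most 62.5 mm and 10.7 degrees, less where a joint would pass 70% of its speed; a pose out of reach is approached as far as the arm can. A call with a gripper value outside its range is refused whole. "jaw" is the closure in counts, from 0 (fully open) to 255 (shut), set as the call begins (left out, the last holds). The fingers move at their own pace and stop on an object; "grip_force" is the grip in N (left out, the last holds). Time passes only in rows, so rows that repeat a pose let the fingers close. It gives the time, the measured TCP pose, the force, the opening and the grip force at its end, in the units of the state.
- bot.read_state(): the state, without advancing time (a new reading comes with each control period).
- bot.read_camera(name): name is "side" or "top" or "wrist"; returns a dict with "pixels" (384x512x3 uint8, blue, green, red), "mtx" (3x3 intrinsics, pixels), "R" (3x3) and "t" (3): a world point X has camera coordinates R X + t. Camera axes: x right, y down, z forward; pixel columns grow to the right and rows downward; lengths in m; the calibration is good to about 2 mm. A picture is of the moment at which its call begins. There is no depth.
- bot.finish_job(): hands the job in; it is judged then, once.
The state is a dict: "time": time; "q": joint angles; "joint_vel": joint speeds; "joint_torque": joint torques, N m; "tool_pos": TCP position; "tcp_rot": TCP orientation; "wrist_force": force on the tool from outside, world axes, zero at the start; "torque": the same for the moment, N m; "width": opening from 0.0 (shut) to 1.0 (fully open); "grip_force": force on a finger pad.
Only numpy, scipy, OpenCV 4.12 (cv2) and the standard library are available. Lean on these libraries where they do the work, as an engineer would, in place of code of your own. Each camera call takes 0.05 s, during which the arm holds its last target. There are 200 camera calls.

## Working session

There is one attempt and no reset: what is moved stays moved. The work goes in short steps, Python scripts to look and compute and a tool call to move; the robot and the scene stay as the last step left them, time stands still between calls to the robot, and variables do not carry over. Pictures are saved under pics/ and viewed, at most 10 in all, crops included, and the job is handed in when it is done.

Besides the shell and the picture viewer there is one more tool, called after "Request:" by a JSON object that holds its "op" and its "data", one argument or row to a line. play_rows: Moves the arm, as the interface text tells. Its arguments: {"type":"object","properties":{"steps":{"type":"array"},"jaw":{"type":"number"},"grip_force":{"type":"number"}},"required":["steps"]}

```bash
mkdir -p pics; ls
python3 - <<'E'
from workcell import bot
import cv2,numpy as np,pickle
d={}
for n in("top","side"):
    c=bot.read_camera(n);d[n]=c;cv2.imwrite(f"pics/{n}0.png",c["pixels"])
    print(n,np.round(c["mtx"],1).tolist(),np.round(-c["R"].T@c["t"],3),np.round(c["R"],3).tolist())
pickle.dump(d,open("cams0.pkl","wb"))
print({k:np.round(v,4).tolist() for k,v in bot.read_state().items()})
E
```

```text
pics
top [[453.5, 0.0, 255.5], [0.0, 453.5, 193.5], [0.0, 0.0, 1.0]] [0.093 0.115 1.198] [[-0.321, -0.947, 0.001], [-0.879, 0.297, -0.373], [0.353, -0.121, -0.928]]
side [[358.1, 0.0, 259.2], [0.0, 358.1, 190.9], [0.0, 0.0, 1.0]] [0.18  0.755 0.74 ] [[-0.923, -0.384, -0.014], [-0.2, 0.511, -0.836], [0.328, -0.769, -0.548]]
{'time': 0.1, 'q': [-1.1879, 0.2647, 1.6053, 0.0, 1.2737, -0.0369], 'joint_vel': [-0.0007, -0.0024, -0.0026, 0.0018, -0.0005, 0.0], 'joint_torque': [0.0003, -51.671, -36.8588, -0.0, 0.0063, -0.0], 'tool_pos': [0.2749, -0.6157, 0.2258], 'tcp_rot': [-3.0706, -0.6541, 0.0006], 'wrist_force': [-0.6772, 0.1639, 0.0712], 'torque': [-0.02, 0.0436, -0.0469], 'grip_force': 0.0, 'width': 0.9978}
```

View pics/top0.png

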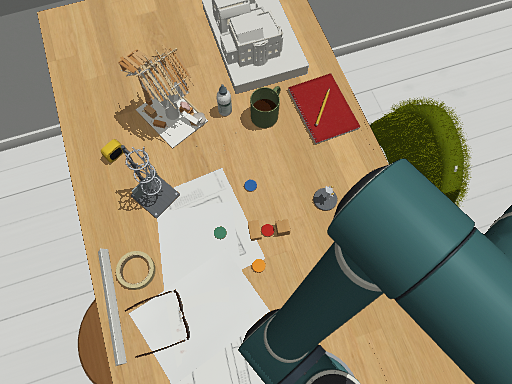

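View pics/side0.png

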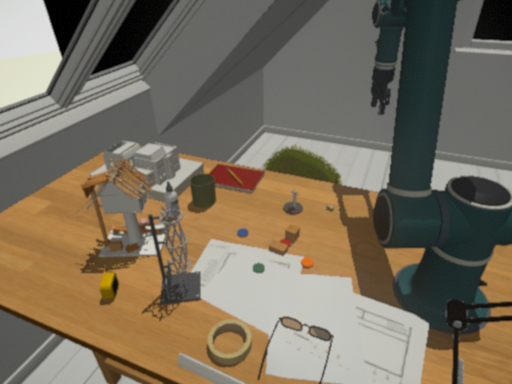

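The top view shows red at (267,230) between two timber blocks at (255,230) and (283,228). The other candidates are orange at (259,266), green at (220,233) and blue at (250,186). The rest is at (325,198) and the guide at (150,185). Only the disc at (267,230) fits, being red and lying between the blocks; the red notebook at (323,108) is not a disc. I'll confirm it in an enlarged crop.

```bash
cat > h.py <<'E'
import cv2,numpy as np,pickle
from scipy.spatial.transform import Rotation as Rot
def ray(c,uv):
    d=c["R"].T@np.linalg.inv(c["mtx"])@np.array([uv[0],uv[1],1.]);return -c["R"].T@c["t"],d/np.linalg.norm(d)
def onplane(c,uv,z):
    o,d=ray(c,uv);return o+d*(z-o[2])/d[2]
def proj(c,X):
    p=c["mtx"]@(c["R"]@np.asarray(X,float)+c["t"]);return p[:2]/p[2]
def tri(c1,u1,c2,u2):
    A=[];b=[]
    for c,u in((c1,u1),(c2,u2)):
        o,d=ray(c,u);M=np.eye(3)-np.outer(d,d);A.append(M);b.append(M@o)
    return np.linalg.lstsq(np.vstack(A),np.hstack(b),rcond=None)[0]
def blobs(img,lo,hi,amin=15):
    m=cv2.inRange(cv2.cvtColor(img,cv2.COLOR_BGR2HSV),np.array(lo),np.array(hi))
    n,_,s,ce=cv2.connectedComponentsWithStats(m)
    return [(ce[i].round(1),s[i].tolist()) for i in range(1,n) if s[i][4]>=amin]
E
python3 - <<'E'
from h import *
d=pickle.load(open("cams0.pkl","rb"));t=d["top"];s=d["side"]
for nm,lo,hi in(("red",(0,180,120),(4,255,255)),("red2",(174,150,100),(180,255,255)),("orange",(8,200,180),(16,255,255)),("green",(60,80,50),(90,255,200)),("blue",(100,120,80),(125,255,255)),):
  for n in d:
    for ce,st in blobs(d[n]["pixels"],lo,hi):
        if st[4]<400: print(nm,n,ce,st,onplane(d[n],ce,.008).round(4))
def crop(c,x,y,w,h,k): return cv2.resize(c["pixels"][y:y+h,x:x+w],None,fx=k,fy=k,interpolation=cv2.INTER_CUBIC)
a=np.hstack([crop(t,235,180,110,60,4),crop(t,120,140,65,60,4)[:, :260]])
b=np.hstack([crop(s,260,180,80,70,4),crop(s,140,175,75,70,4)])
c=np.hstack([crop(t,120,165,70,60,4)])
W=np.zeros((600,800,3),np.uint8)
W[:240,:700]=a;W[250:530,:620]=b
W[250:490,620:800]=crop(t,125,172,45,60,4)
cv2.imwrite("pics/crop1.png",W)
E
```

```text
red top [267.2 229.9] [261, 224, 13, 12, 114] [ 0.433  -0.0355  0.008 ]
red side [223.2 176.2] [212, 166, 28, 21, 257] [ 0.7927 -0.3176  0.008 ]
red side [246.3 176.8] [228, 167, 33, 22, 310] [ 0.7049 -0.3468  0.008 ]
red side [286.1 241.5] [281, 240, 9, 5, 26] [ 0.4329 -0.0406  0.008 ]
red2 top [325.7  75.5] [320, 74, 12, 4, 15] [ 0.8546 -0.3786  0.008 ]
red2 top [300.8  83.9] [290, 80, 24, 11, 33] [ 0.8502 -0.2928  0.008 ]
red2 top [325.2 106.3] [319, 88, 13, 37, 57] [ 0.7495 -0.3345  0.008 ]
red2 top [319.8 106. ] [314, 91, 13, 31, 48] [ 0.7558 -0.3192  0.008 ]
orange top [254.2 262.9] [252, 260, 6, 7, 18] [0.3574 0.0275 0.008 ]
orange side [307.1 261.8] [302, 258, 11, 8, 68] [0.3489 0.0196 0.008 ]
green top [407. 170.] [396, 162, 18, 17, 33] [ 0.4742 -0.4779  0.008 ]
green top [425.1 197.3] [388, 165, 76, 70, 261] [ 0.381  -0.4891  0.008 ]
green top [400.6 191.8] [379, 171, 45, 42, 146] [ 0.4183 -0.4309  0.008 ]
green top [420.  183.3] [415, 178, 13, 14, 23] [ 0.4244 -0.4947  0.008 ]
green top [436.7 199.8] [432, 194, 11, 12, 18] [ 0.3637 -0.5166  0.008 ]
green top [402.2 205. ] 
[... 2813 characters left out ...]
16, 141, 10, 9, 23] [ 0.077  -0.8982  0.008 ]
green side [452.4 210.9] [450, 208, 6, 6, 15] [-0.0399 -0.3963  0.008 ]
green side [509.2 220.3] [505, 212, 7, 15, 52] [-0.2087 -0.4075  0.008 ]
green side [456.5 216.3] [450, 214, 14, 5, 19] [-0.0515 -0.3685  0.008 ]
green side [258.1 267.3] [254, 265, 9, 6, 40] [0.4705 0.0915 0.008 ]
green side [406.3 278.8] [398, 265, 20, 29, 264] [ 0.0835 -0.0175  0.008 ]
green side [478.6 297.8] [474, 289, 11, 15, 103] [-0.0897 -0.0181  0.008 ]
green side [480.7 312.4] [475, 308, 12, 10, 88] [-0.0905  0.0295  0.008 ]
blue top [250.2 185. ] [245, 180, 12, 11, 107] [ 0.5746 -0.0337  0.008 ]
blue side [242.4 232. ] [239, 230, 8, 5, 34] [ 0.5763 -0.0322  0.008 ]
```

View pics/crop1.png

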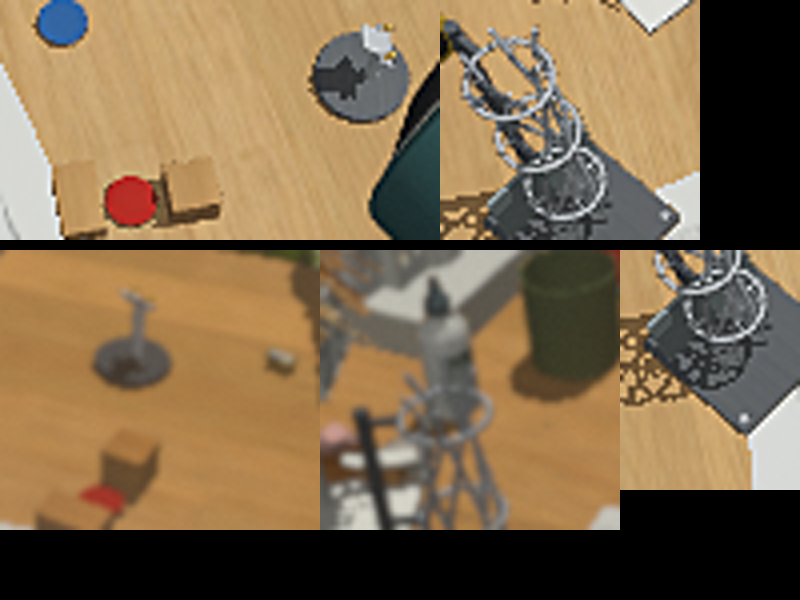

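Confirmed: the red disc at top (267,230) lies between the long block (255,229) and the cube (282,226). The rest has its brass pins at (332,188) and (332,194), and the guide's rings and post lean up-left of its base. Next I work out the rough layout and the first move.

```bash
cat >> h.py <<'E'
def totool(st,target,fy=None):
    """tool-frame shift to world target, and the turn so that tool y lies along world dir fy (mod pi)"""
    R=Rot.from_rotvec(st["tcp_rot"]).as_matrix();s=R.T@(np.asarray(target)-st["tool_pos"])
    a=None
    if fy is not None:
        f=R.T@np.array([fy[0],fy[1],0]);a=np.arctan2(-f[0],f[1]);a=(a+np.pi/2)%np.pi-np.pi/2
    return s.round(4),a
E
python3 - <<'E'
from h import *
from workcell import bot
d=pickle.load(open("cams0.pkl","rb"));t=d["top"]
L=onplane(t,(255,228.7),.022);C=onplane(t,(282.5,225.5),.034);print("L",L,"C",C)
for p in((131.2,195.7),(156.2,217.5),(179.5,195),(158.7,175)):print("gbase",onplane(t,p,.008))
for p in((332.5,187.5),(332.5,194)):print("pin",onplane(t,p,.07))
print("base",onplane(t,(325,199),.008))
st=bot.read_state();print(Rot.from_rotvec(st["tcp_rot"]).as_matrix().round(3))
v=C-L;f=np.array([-v[1],v[0]])
print(v,f/np.linalg.norm(f),totool(st,(.433,-.0355,.22),f))
E
```

```text
L [ 0.44275039 -0.00355708  0.022     ] C [ 0.424006   -0.07531735  0.034     ]
gbase [0.65099107 0.2947962  0.008     ]
gbase [0.56522239 0.24378107 0.008     ]
gbase [0.60942304 0.16515121 0.008     ]
gbase [0.68841241 0.20560451 0.008     ]
pin [ 0.47151491 -0.23382129  0.07      ]
pin [ 0.45401683 -0.22663468  0.07      ]
base [ 0.46659088 -0.21964722  0.008     ]
[[ 0.913  0.408 -0.001]
 [ 0.408 -0.913  0.002]
 [ 0.    -0.002 -1.   ]]
[-0.01874439 -0.07176027  0.012     ] [ 0.96753713 -0.25272889] (array([ 0.3809, -0.4654,  0.0068]), np.float64(-0.8955190690502405))
```

Request:
{"op": "play_rows", "data": {
  "steps": [0.03,-0.037,0,-0.07,0.07,-0.085,0,-0.17,0.11,-0.133,0,-0.27,0.15,-0.181,0,-0.37,0.19,-0.229,0,-0.47,0.23,-0.277,0,-0.57,0.27,-0.325,0,-0.67,0.31,-0.373,0,-0.77,0.35,-0.421,0,-0.85,0.38,-0.465,0,-0.9],
  "jaw": 0,
  "grip_force": 30
}}

```text
time: 1.35
tool_pos: [0.4326, -0.0346, 0.2268]
tcp_rot: [2.479, 1.929, 0.0]
wrist_force: [0.3, 0.4, -0.2]
width: 1.0
grip_force: 0.0
```

Run:
```python
from h import *
from workcell import bot
c=bot.read_camera("wrist");st=bot.read_state()
pickle.dump((c,st),open("w1.pkl","wb"))
cv2.imwrite("pics/w1.png",cv2.resize(c["pixels"],(768,576),interpolation=cv2.INTER_CUBIC))
print(st["time"],st["tool_pos"],st["tcp_rot"],-c["R"].T@c["t"],c["R"].round(3).tolist(),c["mtx"].round(1).tolist())
for ce,s in blobs(c["pixels"],(0,180,100),(4,255,255)): print(ce,s,onplane(c,ce,.008))
```

```text
1.4 [ 0.43307164 -0.02910355  0.22674899] [-2.4721254  -1.93192866 -0.00599101] [0.45079179 0.03763855 0.37471165] [[0.969, -0.248, 0.002], [-0.238, -0.927, 0.29], [-0.07, -0.282, -0.957]] [[335.6, 0.0, 253.9], [0.0, 335.6, 192.3], [0.0, 0.0, 1.0]]
[255.9 159.1] [242, 146, 29, 27, 642] [ 0.43546873 -0.03362946  0.008     ]
[489.6 301.8] [466, 283, 46, 38, 1008] [ 0.67756198 -0.28537977  0.008     ]
```

View pics/w1.png

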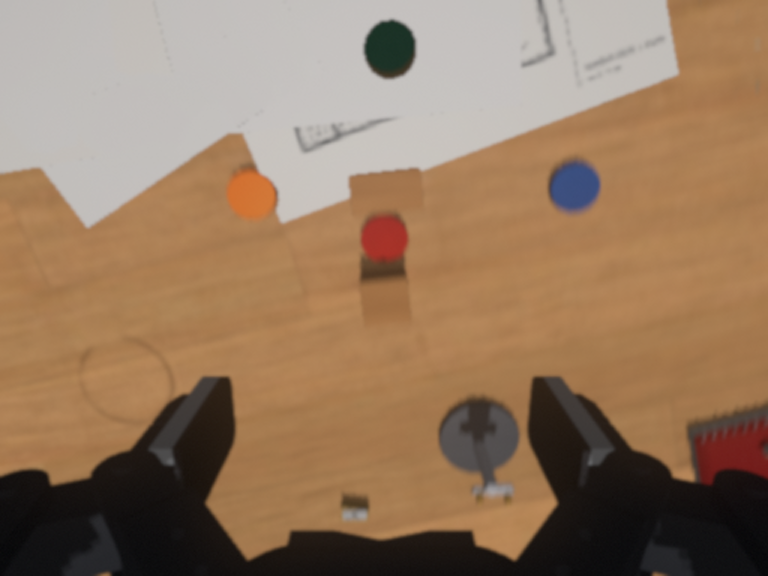

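The wrist view shows red at (385,238) on the 1.5x image, between the long block (387,190) and the cube (385,300), with orange at (252,194), blue at (575,186) and the rest at (480,435) with its plate at (492,490). I'll take a settled measurement now.

Run:
```python
from h import *
from workcell import bot
c=bot.read_camera("wrist");t=bot.read_camera("top");st=bot.read_state()
ce,s=max([b for b in blobs(c["pixels"],(0,180,100),(4,255,255)) if b[0][1]<250],key=lambda b:b[1][4])
p=onplane(c,ce,.008);print(st["tool_pos"],st["joint_vel"].round(3),p,s)
m=cv2.inRange(cv2.cvtColor(c["pixels"],cv2.COLOR_BGR2HSV),np.array((0,180,100)),np.array((4,255,255)))
# block edges angle: cube/long top via saturation-dark contours is skipped; finger dir from block centres at their tops
L=onplane(c,(387/1.5,190/1.5),.022);C=onplane(c,(385/1.5,301/1.5),.034);v=C-L;f=np.array([-v[1],v[0]])
print(L,C,totool(st,p,f),Rot.from_rotvec(st["tcp_rot"]).as_matrix().round(3))
# calibration check: known TCP vs camera rigid offset
R=Rot.from_rotvec(st["tcp_rot"]).as_matrix();print("cam in tool",R.T@(-c["R"].T@c["t"]-st["tool_pos"]))
for nm,lo,hi in(("blue",(100,120,80),(125,255,255)),("green",(60,80,30),(90,255,200)),("or",(6,200,150),(16,255,255))):
  for ce,s in blobs(c["pixels"],lo,hi,200):
    if s[4]<1500: print(nm,ce,s,onplane(c,ce,.008))
```

```text
[ 0.4323995  -0.03460308  0.22661104] [-0.066 -0.    -0.001 -0.027  0.003 -0.012] [ 0.43509168 -0.03636453  0.008     ] [243, 153, 29, 29, 680]
[0.44689562 0.00830395 0.022     ] [ 0.42691281 -0.06585623  0.034     ] (array([-0.001 ,  0.0032,  0.2186]), np.float64(0.01764841362688907)) [[ 0.243  0.97  -0.001]
 [ 0.97  -0.243  0.   ]
 [-0.    -0.001 -1.   ]]
cam in tool [ 0.07922005 -0.00090755 -0.14843675]
blue [383.4 134. ] [369, 120, 30, 29, 680] [ 0.57685392 -0.03385182  0.008     ]
green [261.3  39.6] [246, 23, 31, 34, 821] [0.47069505 0.08990158 0.008     ]
```

Request:
{"op": "play_rows", "data": {
  "steps": [-0.001,0.003,0.03,0.0,-0.001,0.003,0.08,0.0,-0.001,0.003,0.13,0.0,-0.001,0.003,0.17,0.0,-0.001,0.003,0.19,0.0,-0.001,0.003,0.2,0.0,-0.001,0.003,0.207,0.0,-0.001,0.003,0.207,0.0]
}}

```text
time: 2.5
tool_pos: [0.4355, -0.039, 0.0202]
tcp_rot: [2.482, 1.925, 0.0]
wrist_force: [-0.9, 0.2, 0.0]
width: 0.997
grip_force: 0.0
```

Run:
```python
from h import *
from workcell import bot
c=bot.read_camera("wrist");st=bot.read_state()
cv2.imwrite("pics/w2.png",cv2.resize(c["pixels"],(768,576)))
print(st["tool_pos"],st["wrist_force"])
for ce,s in blobs(c["pixels"],(0,150,60),(4,255,255),200): print(ce,s,onplane(c,ce,.008))
```

```text
[ 0.43588774 -0.03895484  0.02060731] [ 0.12929597 -0.15214672 -0.23955265]
[251.5 234.9] [219, 206, 66, 59, 3146] [ 0.43497761 -0.03594821  0.008     ]
```

View pics/w2.png

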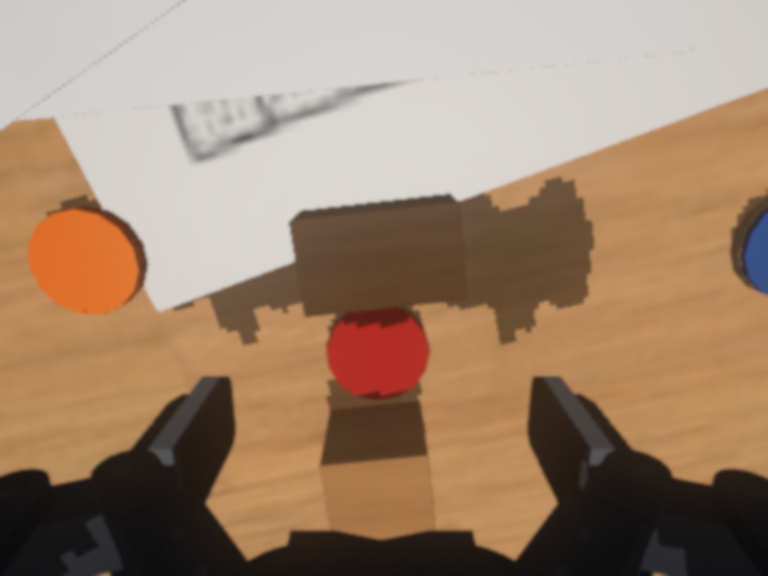

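Red at (378,352) lies centred between the fingers, with the long block above it at (380,255), the cube below at (378,490), and both sides clear. I'll nudge by about 3 mm and close.

Request:
{"op": "play_rows", "data": {
  "steps": [0.003,-0.001,0,0,0.003,-0.001,0,0,0.003,-0.001,0,0,0.003,-0.001,0,0,0.003,-0.001,0,0,0.003,-0.001,0,0,0.003,-0.001,0,0,0.003,-0.001,0,0],
  "jaw": 255,
  "grip_force": 25
}}

```text
time: 3.55
tool_pos: [0.435, -0.0355, 0.02]
tcp_rot: [-2.482, -1.926, 0.0]
wrist_force: [-0.9, -0.2, 0.0]
width: -0.003
grip_force: 0.0
```

Run:
```python
from h import *
from workcell import bot
c=bot.read_camera("wrist");st=bot.read_state()
cv2.imwrite("pics/w3.png",cv2.resize(c["pixels"],(768,576)))
print(st["tool_pos"],st["wrist_force"])
for n in("wrist","top","side"):
  c=bot.read_camera(n)
  for ce,s in blobs(c["pixels"],(0,150,60),(4,255,255),15): print(n,ce,s,onplane(c,ce,.008))
```

```text
[ 0.43500231 -0.03545234  0.0199498 ] [0.16599269 0.82230369 0.58003937]
wrist [254.6 230.8] [222, 213, 66, 40, 1657] [ 0.43661375 -0.03042676  0.008     ]
top [324.  108.2] [289, 75, 71, 68, 2329] [ 0.74441314 -0.32846432  0.008     ]
side [236.  176.7] [211, 165, 52, 25, 720] [ 0.74338079 -0.33264016  0.008     ]
side [286.1 241.5] [281, 240, 9, 5, 24] [ 0.43285139 -0.04059566  0.008     ]
```

View pics/w3.png

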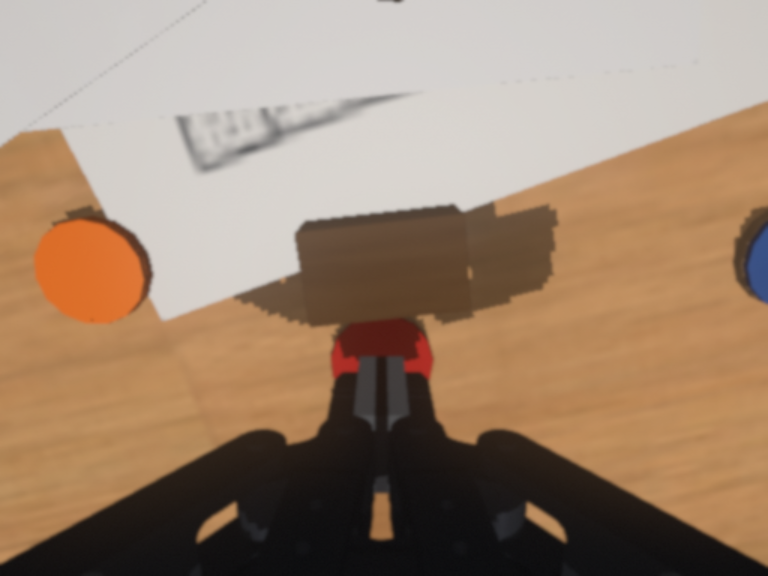

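Run:
```python
from h import *
from workcell import bot
c=bot.read_camera("wrist");st=bot.read_state();R=Rot.from_rotvec(st["tcp_rot"]).as_matrix()
for z in(-.002,0,.005,.01,.012,.017,.02): print(z,proj(c,st["tool_pos"]+R[:,2]*z)*1.5, proj(c,st["tool_pos"]+R[:,2]*z+R[:,0]*.011)*1.5)
print(proj(c,[.435,-.036,.008])*1.5)
```

```text
-0.002 [381.09584737 378.86283581] [381.02681399 347.17087092]
0 [381.08422488 376.00909542] [381.01578519 344.63927417]
0.005 [381.05632752 369.15929183] [380.9893342  338.56760574]
0.01 [381.02997565 362.68896109] [380.9643762  332.83864352]
0.012 [381.01983919 360.20009505] [380.95478304 330.6365895 ]
0.017 [380.99544406 354.21021373] [380.9317117  325.34069752]
0.02 [380.98142163 350.76720443] [380.91846056 322.29897742]
[381.38667047 361.63269473]
```

Request:
{"op": "play_rows", "data": {
  "steps": [0,0,0.001,0,0,0,0.002,0,0,0,0.002,0]
}}

```text
time: 4.18
tool_pos: [0.4349, -0.0354, 0.0178]
tcp_rot: [-2.482, -1.926, 0.0]
wrist_force: [0.8, -0.2, -0.2]
width: 0.002
grip_force: 0.0
```

Request:
{"op": "play_rows", "data": {
  "steps": [0,0,0.001,0,0,0,0.002,0,0,0,0.002,0]
}}

```text
time: 4.55
tool_pos: [0.4349, -0.0354, 0.0159]
tcp_rot: [-2.482, -1.926, 0.0]
wrist_force: [1.1, 0.5, 0.4]
width: -0.001
grip_force: 0.0
```

Request:
{"op": "play_rows", "data": {
  "steps": [0,0,0.001,0,0,0,0.002,0,0,0,0.002,0]
}}

```text
time: 4.92
tool_pos: [0.4349, -0.0354, 0.0139]
tcp_rot: [-2.482, -1.926, 0.0]
wrist_force: [-0.7, 0.7, 0.4]
width: 0.001
grip_force: 0.0
```

Request:
{"op": "play_rows", "data": {
  "steps": [0,0,0.001,0,0,0,0.002,0,0,0,0.002,0]
}}

```text
time: 5.3
tool_pos: [0.4349, -0.0354, 0.0119]
tcp_rot: [-2.482, -1.926, 0.0]
wrist_force: [-0.5, 0.3, 0.5]
width: -0.004
grip_force: 0.0
```

Request:
{"op": "play_rows", "data": {
  "steps": [0,0,0.001,0,0,0,0.002,0,0,0,0.002,0]
}}

```text
time: 5.68
tool_pos: [0.4349, -0.0354, 0.0099]
tcp_rot: [-2.482, -1.926, 0.0]
wrist_force: [-0.1, -0.4, -0.6]
width: 0.003
grip_force: 0.0
```

Run:
```python
from h import *
from workcell import bot
c=bot.read_camera("wrist");st=bot.read_state();print(st["tool_pos"],st["wrist_force"],st["time"])
p=c["pixels"][200:300,240:270];cv2.imwrite("pics/w4.png",cv2.resize(c["pixels"][190:320,180:330],None,fx=4,fy=4,interpolation=cv2.INTER_CUBIC))
```

```text
[ 0.43497042 -0.03541944  0.00992732] [0.11934202 0.05109302 0.83238516] 5.725
```

View pics/w4.png

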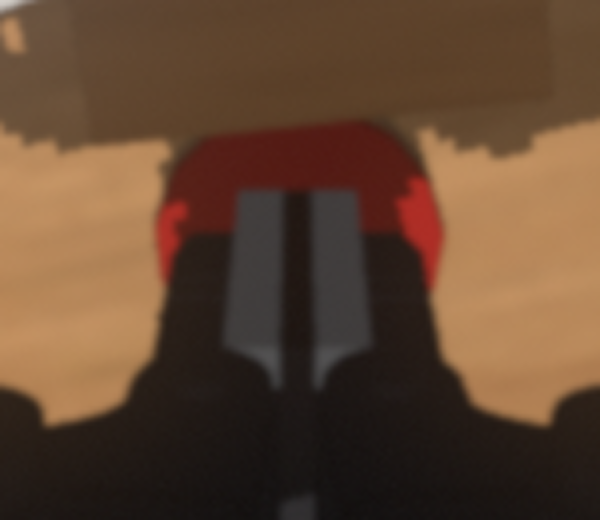

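The picture shows the closed pads (240-360, 190-345 in the crop) hovering over the red disc with nothing touching it, so the tips end higher than stated. I'll keep feeling downwards.

Request:
{"op": "play_rows", "data": {
  "steps": [0,0,0.001,0,0,0,0.002,0]
}}

```text
time: 5.98
tool_pos: [0.435, -0.0354, 0.0079]
tcp_rot: [2.482, 1.926, 0.0]
wrist_force: [-0.6, 0.5, 0.3]
width: 0.002
grip_force: 0.0
```

Request:
{"op": "play_rows", "data": {
  "steps": [0,0,0.001,0,0,0,0.002,0]
}}

```text
time: 6.22
tool_pos: [0.435, -0.0354, 0.0059]
tcp_rot: [-2.482, -1.926, 0.0]
wrist_force: [0.7, -0.2, 0.1]
width: 0.006
grip_force: 0.0
```

Run:
```python
from h import *
from workcell import bot
st=bot.read_state();R=Rot.from_rotvec(st["tcp_rot"]).as_matrix()
for n in("top","side"):
  c=bot.read_camera(n)
  for z in(0,-.01,-.02,-.05):print(n,z,proj(c,st["tool_pos"]+R[:,2]*z).round(1))
  u=proj(c,st["tool_pos"]).astype(int);x,y=u-[40,30]
  cv2.imwrite(f"pics/{n}5.png",c["pixels"][y:y+60,x:x+80]);print(n,x,y)
a=[cv2.resize(cv2.imread(f"pics/{n}5.png"),None,fx=5,fy=5,interpolation=cv2.INTER_CUBIC) for n in("top","side")]
cv2.imwrite("pics/ts5.png",np.hstack(a))
```

```text
top 0 [266.9 229.5]
top -0.01 [267.  228.4]
top -0.02 [267.1 227.2]
top -0.05 [267.4 223.8]
top 226 199
side 0 [284.9 242.9]
side -0.01 [284.9 240.4]
side -0.02 [285.  237.9]
side -0.05 [285.3 230.2]
side 244 212
```

View pics/ts5.png

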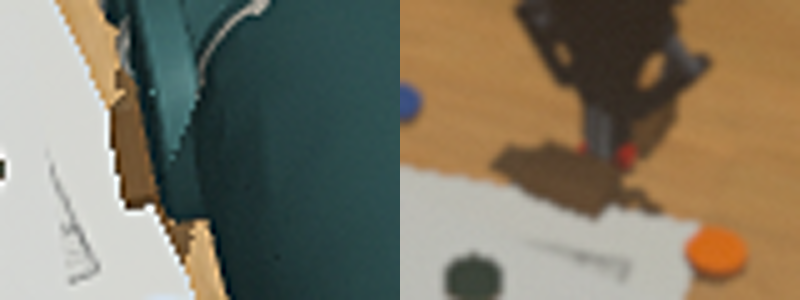

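The side crop shows the shut fingers coming straight down onto the red disc, whose red shows on both sides at (585,150) and (627,155), still with no force. I'll probe further.

Request:
{"op": "play_rows", "data": {
  "steps": [0,0,0.001,0,0,0,0.002,0]
}}

```text
time: 6.58
tool_pos: [0.435, -0.0354, 0.0039]
tcp_rot: [2.482, 1.926, 0.0]
wrist_force: [-0.4, 0.7, 0.0]
width: -0.002
grip_force: 0.0
```

Request:
{"op": "play_rows", "data": {
  "steps": [0,0,0.001,0,0,0,0.002,0]
}}

```text
time: 6.82
tool_pos: [0.4352, -0.0355, 0.0036]
tcp_rot: [-2.481, -1.926, 0.001]
wrist_force: [-9.1, 1.6, 24.9]
width: 0.001
grip_force: 12.6
```

Request:
{"op": "play_rows", "data": {
  "steps": [0,0,0.001,0,0,0,0.002,0]
}}

```text
time: 7.08
tool_pos: [0.4353, -0.0355, 0.0035]
tcp_rot: [-2.481, -1.925, 0.002]
wrist_force: [-16.7, 2.5, 44.5]
width: 0.004
grip_force: 22.5
```

Contact comes at TCP z = 3.7 mm on the 8 mm disc, so the shut tips really end about 4 mm behind the TCP, 21 mm short of the stated value. I'll rise, open, go down to TCP z = -6 mm and close.

Request:
{"op": "play_rows", "data": {
  "steps": [0,0,-0.008,0,0,0,-0.016,0,0,0,-0.016,0,0,0,-0.016,0,0,0,-0.01,0,0,0,-0.004,0,0,0,0.002,0,0,0,0.006,0,0,0,0.006,0],
  "jaw": 0
}}

```text
time: 8.2
tool_pos: [0.4346, -0.0354, -0.0065]
tcp_rot: [-2.481, -1.925, 0.001]
wrist_force: [-0.4, -0.0, -0.2]
width: 1.002
grip_force: 0.0
```

Run:
```python
from h import *
from workcell import bot
c=bot.read_camera("wrist");st=bot.read_state();print(st["tool_pos"],st["wrist_force"],st["width"])
for ce,s in blobs(c["pixels"],(0,150,60),(4,255,255),200): print(ce,s,onplane(c,[s[0]+s[2]/2,s[1]+s[3]/2],.008),totool(st,onplane(c,[s[0]+s[2]/2,s[1]+s[3]/2],.008)))
```

```text
[ 0.434832   -0.0353908  -0.00626439] [-0.73898711 -0.26560442  0.15750899] 0.9959298794382971
[255.5 267.8] [217, 237, 78, 64, 4029] [ 0.43494773 -0.03722137  0.008     ] (array([-0.0017,  0.0006, -0.0143]), None)
```

Request:
{"op": "play_rows", "data": {
  "steps": [-0.001,0,0,0,-0.001,0,0,0,-0.001,0,0,0,-0.001,0,0,0,-0.001,0,0,0,-0.001,0,0,0],
  "jaw": 255,
  "grip_force": 25
}}

```text
time: 9.0
tool_pos: [0.4358, -0.0366, -0.0051]
tcp_rot: [2.481, 1.925, 0.002]
wrist_force: [-0.9, 0.5, 5.3]
width: 0.403
grip_force: 27.9
```

Gripped at width 0.40, which is 34-36 mm. Now I lift and carry it above the rest for a look.

Request:
{"op": "play_rows", "data": {
  "steps": [0,0,-0.02,0,0,0,-0.06,0,0,0,-0.11,0,-0.02,0.01,-0.16,0,-0.06,0.03,-0.19,0,-0.1,0.05,-0.206,0,-0.14,0.065,-0.206,0,-0.168,0.077,-0.206,0,-0.168,0.077,-0.206,0,-0.168,0.077,-0.206,0]
}}

```text
time: 10.25
tool_pos: [0.4671, -0.2176, 0.1995]
tcp_rot: [-2.481, -1.925, 0.0]
wrist_force: [0.3, 0.1, -0.6]
width: 0.402
grip_force: 25.2
```

Run:
```python
from h import *
from workcell import bot
c=bot.read_camera("wrist");st=bot.read_state();print(st["tool_pos"],st["tcp_rot"],st["width"],st["time"])
pickle.dump((c,st),open("w6.pkl","wb"))
cv2.imwrite("pics/w6.png",cv2.resize(c["pixels"][60:360,130:400],None,fx=2,fy=2,interpolation=cv2.INTER_CUBIC))
for n,lo,hi in(("red",(0,150,60),(4,255,255)),("brass",(18,90,80),(32,255,255))):
  for ce,s in blobs(c["pixels"],lo,hi,8): print(n,ce,s,onplane(c,ce,.07))
```

```text
[ 0.46722747 -0.2172844   0.19962452] [-2.48072793e+00 -1.92571110e+00  3.94568164e-05] 0.40532525742708053 10.3
red [475.4 213.9] [432, 141, 80, 143, 8403] [ 0.64868666 -0.29508618  0.07      ]
red [250.8 231.5] [248, 230, 6, 4, 8] [ 0.4528235  -0.26167776  0.07      ]
red [253.7 266.1] [215, 233, 79, 65, 3728] [ 0.44663232 -0.29590936  0.07      ]
brass [502.7 178.9] [493, 173, 19, 14, 127] [ 0.67334213 -0.26857967  0.07      ]
brass [269.4 195.1] [269, 193, 2, 5, 8] [ 0.47707201 -0.23268305  0.07      ]
brass [154.  227.8] [151, 227, 8, 3, 17] [ 0.37009931 -0.23654196  0.07      ]
brass [455.2 302.1] [452, 301, 6, 4, 9] [ 0.62401627 -0.38181915  0.07      ]
brass [460.2 317.5] [457, 315, 6, 9, 17] [ 0.62729697 -0.40064399  0.07      ]
brass [263.8 343.1] [260, 341, 11, 7, 17] [ 0.43477788 -0.38188511  0.07      ]
```

View pics/w6.png

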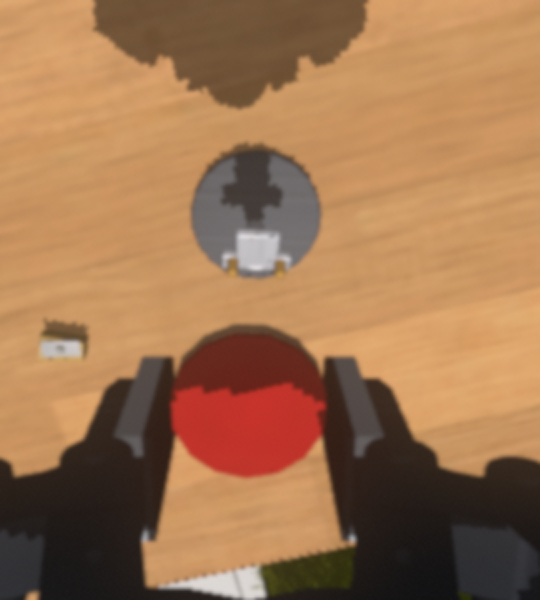

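The picture shows the red disc level in the grip at (249,402) in the 2x crop. The rest lies ahead of it, with plate end at (258,232), pins at (231,268) and (281,267), and base centre at (256,211). I'll compute the rest pose from these.

Run:
```python
from h import *
c,st=pickle.load(open("w6.pkl","rb"))
P=lambda u,v,z:onplane(c,(130+u/2-.25,60+v/2-.25),z)
p1,p2=P(231,268,.0682),P(281,267,.0682);y=p2-p1;print("pins",p1,p2,np.linalg.norm(y))
for e in(((238,231),(279,233)),((223,258),(290,260))):
  a,b=[P(*q,.0801) for q in e];print("edge",a,b,np.degrees(np.arctan2(b[1]-a[1],b[0]-a[0])))
print("yang",np.degrees(np.arctan2(y[1],y[0])))
y/=np.linalg.norm(y);x=np.array([-y[1],y[0],0]);seat=(p1+p2)/2+.0154*x;seat[2]=.078
print("x",x,"seat",seat,"plate end from px",P(258.5,232,.0801)-.0021*x)
print("base c",P(256,211,.008))
# holding: disc centre
R=Rot.from_rotvec(st["tcp_rot"]).as_matrix()
z=st["tool_pos"][2]+.0095+.004
q=P(249,402,z);print("disc in tool",R.T@(q-st["tool_pos"]))
print(totool(st,seat,y))
# grey threshold plate measurement
g=c["pixels"][160:205,235:285].astype(int);m=(g.min(2)>150);ys,xs=np.nonzero(m);
for r in range(0,45,2): 
  k=np.nonzero(m[r])[0]
  if len(k):print(r+160,k.min()+235,k.max()+235)
```

```text
pins [ 0.45695327 -0.22677742  0.0682    ] [ 0.47813321 -0.23179591  0.0682    ] 0.021766371144885492
edge [ 0.46505129 -0.20870085  0.0801    ] [ 0.48112119 -0.21373753  0.0801    ] -17.402188478067913
edge [ 0.45608563 -0.21828662  0.0801    ] [ 0.48279544 -0.22610211  0.0801    ] -16.309857610768614
yang -13.33014419867128
x [0.23056171 0.97305771 0.        ] seat [ 0.47109389 -0.21430157  0.078     ] plate end from px [ 0.47259843 -0.21326147  0.0801    ]
base c [ 0.47117746 -0.21780955  0.008     ]
disc in tool [ 1.56881341e-03  7.52390343e-05 -1.34990025e-02]
(array([0.0038, 0.0031, 0.1216]), np.float64(-0.01793749591133298))
176 249 264
178 248 269
180 248 269
182 248 268
184 248 268
186 243 268
188 241 274
190 242 274
192 242 274
194 253 265
```

Request:
{"op": "play_rows", "data": {
  "steps": [0.001,0.003,0.03,0.01,0.001,0.003,0.065,0.01,0.001,0.003,0.085,0.01,0.001,0.003,0.096,0.01,0.001,0.003,0.101,0.01,0.001,0.003,0.101,0.01]
}}

```text
time: 11.05
tool_pos: [0.4711, -0.2179, 0.0994]
tcp_rot: [2.491, 1.914, 0.0]
wrist_force: [0.3, 0.6, -0.6]
width: 0.403
grip_force: 25.2
```

Request:
{"op": "play_rows", "data": {
  "steps": [0,0,0.001,0,0,0,0.002,0,0,0,0.002,0]
}}

```text
time: 11.42
tool_pos: [0.471, -0.2182, 0.0973]
tcp_rot: [2.491, 1.913, 0.0]
wrist_force: [-0.2, 0.5, -0.7]
width: 0.4
grip_force: 25.2
```

```bash
cat > look.py <<'E'
from h import *
from workcell import bot
c=bot.read_camera("wrist");st=bot.read_state();print(st["time"],st["tool_pos"],st["wrist_force"].round(1),st["torque"].round(2),st["width"])
m=cv2.inRange(cv2.cvtColor(c["pixels"],cv2.COLOR_BGR2HSV),np.array((0,150,40)),np.array((5,255,255)))
m[:, :190]=0;m[:,330:]=0
cs,_=cv2.findContours(m,cv2.RETR_EXTERNAL,cv2.CHAIN_APPROX_NONE)
for k in cs:
  if len(k)>40: print("red",cv2.boundingRect(k),cv2.contourArea(k),cv2.fitEllipse(k))
E
python3 look.py
```

```text
11.475 [ 0.47088041 -0.21814562  0.09717624] [ 0.2 -0.5 -1.2] [-0.01 -0.03 -0.05] 0.4041863979937008
red (214, 227, 80, 71) 4290.0 ((253.796875, 262.0340270996094), (69.57005310058594, 78.729736328125), 88.77115631103516)
```

Request:
{"op": "play_rows", "data": {
  "steps": [0.001,0,0.001,0,0.001,0,0.002,0,0.001,0,0.003,0]
}}

```text
time: 11.85
tool_pos: [0.471, -0.2171, 0.0939]
tcp_rot: [-2.492, -1.913, 0.0]
wrist_force: [0.5, 0.3, -0.2]
width: 0.403
grip_force: 25.2
```

Request:
{"op": "play_rows", "data": {
  "steps": [0,0,0.001,0,0,0,0.001,0]
}}

```text
time: 12.1
tool_pos: [0.4709, -0.217, 0.0928]
tcp_rot: [-2.491, -1.913, 0.0]
wrist_force: [-0.3, -0.3, -0.2]
width: 0.402
grip_force: 25.2
```

```bash
python3 look.py
```

```text
12.15 [ 0.47098259 -0.21704973  0.09289129] [-0.1  0.1  0.4] [ 0.04  0.03 -0.03] 0.4034158832207743
red (214, 227, 80, 71) 4294.5 ((253.8080291748047, 262.0515441894531), (69.6314468383789, 78.72826385498047), 88.88555908203125)
```

Request:
{"op": "play_rows", "data": {
  "steps": [0,0,0.001,0,0,0,0.001,0]
}}

```text
time: 12.4
tool_pos: [0.471, -0.217, 0.0919]
tcp_rot: [-2.492, -1.913, 0.0]
wrist_force: [-0.2, 0.5, 0.4]
width: 0.406
grip_force: 25.2
```

Request:
{"op": "play_rows", "data": {
  "steps": [0,0,0.001,0,0,0,0.001,0]
}}

```text
time: 12.65
tool_pos: [0.471, -0.2171, 0.0909]
tcp_rot: [-2.492, -1.913, 0.0]
wrist_force: [0.4, 0.4, -1.2]
width: 0.402
grip_force: 25.2
```

```bash
python3 look.py
```

```text
12.7 [ 0.47101029 -0.2170639   0.09092489] [-0.8  0.5  0.1] [-0.01  0.01  0.03] 0.40385410174007297
red (214, 227, 80, 71) 4297.5 ((253.67379760742188, 261.9970397949219), (69.59294891357422, 78.81976318359375), 89.3704833984375)
```

Request:
{"op": "play_rows", "data": {
  "steps": [0,0,0.001,0,0,0,0.001,0]
}}

```text
time: 12.95
tool_pos: [0.471, -0.217, 0.0899]
tcp_rot: [-2.491, -1.913, 0.0]
wrist_force: [0.3, 0.2, 1.2]
width: 0.402
grip_force: 25.2
```

Request:
{"op": "play_rows", "data": {
  "steps": [0,0,0.001,0,0,0,0.001,0]
}}

```text
time: 13.2
tool_pos: [0.471, -0.2171, 0.0889]
tcp_rot: [-2.492, -1.913, 0.0]
wrist_force: [-0.9, 0.4, -0.5]
width: 0.403
grip_force: 25.2
```

```bash
python3 look.py
```

```text
13.25 [ 0.470999   -0.21704278  0.08889812] [ 0.4 -0.3 -0.9] [-0.    0.04  0.03] 0.4017376091740261
red (214, 227, 80, 71) 4301.0 ((253.73019409179688, 262.0266418457031), (69.67430114746094, 78.80781555175781), 89.48722839355469)
```

I had the offset sign wrong: the disc sits 9 mm above the TCP, so contact is expected near TCP z = 0.075. Continuing down.

Request:
{"op": "play_rows", "data": {
  "steps": [0,0,0.004,0,0,0,0.008,0,0,0,0.011,0,0,0,0.011,0]
}}

```text
time: 13.75
tool_pos: [0.4707, -0.2169, 0.0775]
tcp_rot: [-2.491, -1.913, 0.001]
wrist_force: [0.6, -0.2, -0.4]
width: 0.401
grip_force: 25.2
```

Request:
{"op": "play_rows", "data": {
  "steps": [0,0,0.001,0,0,0,0.002,0]
}}

```text
time: 14.0
tool_pos: [0.4712, -0.2172, 0.0761]
tcp_rot: [2.491, 1.913, 0.0]
wrist_force: [-0.5, -0.4, 0.4]
width: 0.404
grip_force: 25.2
```

Request:
{"op": "play_rows", "data": {
  "steps": [0,0,0.001,0,0,0,0.001,0]
}}

```text
time: 14.25
tool_pos: [0.4711, -0.2171, 0.075]
tcp_rot: [2.492, 1.913, 0.0]
wrist_force: [-0.6, -0.2, -0.7]
width: 0.404
grip_force: 25.2
```

```bash
python3 look.py
```

```text
14.3 [ 0.47108643 -0.21709718  0.07501531] [ 0.1 -0.9  0.2] [-0.04 -0.   -0.01] 0.3960531128490615
red (214, 227, 80, 71) 4311.5 ((253.80653381347656, 262.0313720703125), (69.78604125976562, 78.8858642578125), 89.93021392822266)
```

Request:
{"op": "play_rows", "data": {
  "steps": [0,0,0.001,0,0,0,0.001,0]
}}

```text
time: 14.55
tool_pos: [0.4712, -0.2172, 0.0745]
tcp_rot: [2.491, 1.913, 0.0]
wrist_force: [-2.0, 0.3, 4.7]
width: 0.403
grip_force: 25.5
```

Request:
{"op": "play_rows", "data": {
  "steps": [0,0,0.001,0,0,0,0.001,0]
}}

```text
time: 14.8
tool_pos: [0.4712, -0.2173, 0.0742]
tcp_rot: [2.491, 1.913, -0.0]
wrist_force: [-3.9, 1.6, 9.3]
width: 0.406
grip_force: 25.9
```

```bash
python3 look.py
```

```text
14.85 [ 0.471254   -0.21728731  0.07419997] [-3.4  0.7  9.3] [0.24 0.62 0.06] 0.4023222325905502
red (214, 228, 80, 70) 4232.0 ((253.66677856445312, 262.2258605957031), (68.5445785522461, 78.8780288696289), 89.66642761230469)
```

Contact came at 0.0745 as predicted, and the disc is starting to tilt the right way. Pushing on.

Request:
{"op": "play_rows", "data": {
  "steps": [0,0,0.001,0,0,0,0.001,0]
}}

```text
time: 15.1
tool_pos: [0.4713, -0.2174, 0.0739]
tcp_rot: [2.491, 1.913, -0.0]
wrist_force: [-5.1, 1.6, 14.1]
width: 0.4
grip_force: 26.2
```

Request:
{"op": "play_rows", "data": {
  "steps": [0,0,0.001,0,0,0,0.001,0]
}}

```text
time: 15.35
tool_pos: [0.4713, -0.2175, 0.0737]
tcp_rot: [2.491, 1.913, -0.0]
wrist_force: [-7.4, 2.8, 19.9]
width: 0.405
grip_force: 26.6
```

```bash
python3 look.py
```

```text
15.4 [ 0.47130839 -0.21747168  0.07366993] [-7.   2.4 19.8] [0.56 1.28 0.04] 0.40255285111006023
red (214, 229, 80, 68) 4155.0 ((253.58905029296875, 262.4354553222656), (67.07782745361328, 79.14375305175781), 89.63135528564453)
```

Request:
{"op": "play_rows", "data": {
  "steps": [0,0,0.001,0,0,0,0.002,0],
  "grip_force": 20
}}

```text
time: 15.65
tool_pos: [0.4715, -0.2179, 0.0723]
tcp_rot: [2.49, 1.913, -0.001]
wrist_force: [-9.6, 2.0, 25.4]
width: 0.4
grip_force: 27.4
```

Request:
{"op": "play_rows", "data": {
  "steps": [0,0,0.001,0,0,0,0.001,0]
}}

```text
time: 15.9
tool_pos: [0.4718, -0.2181, 0.0712]
tcp_rot: [2.49, 1.913, -0.0]
wrist_force: [-8.5, 1.1, 20.7]
width: 0.4
grip_force: 27.5
```

```bash
python3 look.py
```

```text
15.95 [ 0.47177559 -0.21815877  0.07123278] [-7.7  1.4 20.8] [0.3  1.32 0.  ] 0.40245101275533585
red (214, 232, 81, 66) 4057.0 ((253.6137237548828, 264.5860900878906), (64.8011703491211, 79.95758056640625), 88.9203872680664)
```

The disc is slipping up the pads more than it is turning, now at about 8° tilt. I'll lift off, step 6 mm down-slope for a longer lever and push again.

Request:
{"op": "play_rows", "data": {
  "steps": [0,0,-0.006,0,0,0,-0.011,0,-0.003,0,-0.011,0,-0.006,0,-0.01,0,-0.006,0,-0.008,0,-0.006,0,-0.006,0,-0.006,0,-0.004,0]
}}

```text
time: 16.82
tool_pos: [0.4694, -0.2228, 0.0717]
tcp_rot: [-2.491, -1.913, 0.0]
wrist_force: [-1.0, -0.8, 3.2]
width: 0.407
grip_force: 26.3
```

```bash
python3 look.py
```

```text
16.875 [ 0.46933792 -0.22281502  0.07169632] [-1.5  0.6  2.2] [-0.    0.11  0.02] 0.4023612216971302
red (214, 231, 81, 68) 4190.5 ((253.7727508544922, 264.2760314941406), (66.92425537109375, 79.96405029296875), 88.25424194335938)
```

Request:
{"op": "play_rows", "data": {
  "steps": [0,0,0.001,0,0,0,0.002,0,0,0,0.002,0]
}}

```text
time: 17.25
tool_pos: [0.4694, -0.223, 0.071]
tcp_rot: [-2.491, -1.914, 0.0]
wrist_force: [-3.7, 0.6, 8.0]
width: 0.402
grip_force: 26.7
```

```bash
python3 look.py
```

```text
17.3 [ 0.4694331  -0.22295832  0.07098518] [-3.3  0.8  7.6] [0.25 0.65 0.06] 0.40194988587555075
red (214, 232, 81, 66) 4069.0 ((253.7571563720703, 264.4656982421875), (65.03998565673828, 79.93087768554688), 88.60208129882812)
```

Request:
{"op": "play_rows", "data": {
  "steps": [0,0,0.001,0,0,0,0.002,0]
}}

```text
time: 17.55
tool_pos: [0.4695, -0.2232, 0.0695]
tcp_rot: [2.491, 1.914, -0.001]
wrist_force: [-5.7, 0.8, 11.7]
width: 0.404
grip_force: 27.2
```

Request:
{"op": "play_rows", "data": {
  "steps": [0,0,0.001,0,0,0,0.002,0]
}}

```text
time: 17.8
tool_pos: [0.4699, -0.2236, 0.0678]
tcp_rot: [2.49, 1.913, -0.0]
wrist_force: [-3.6, -0.4, 10.6]
width: 0.404
grip_force: 27.6
```

```bash
python3 look.py
```

```text
17.85 [ 0.46991123 -0.22358255  0.06765944] [-4.   0.  10.9] [0.13 0.72 0.02] 0.4069006236625111
red (213, 237, 82, 60) 3704.5 ((253.6860809326172, 266.3161926269531), (58.616661071777344, 80.77818298339844), 88.77891540527344)
```

Request:
{"op": "play_rows", "data": {
  "steps": [0,0,0.001,0,0,0,0.002,0]
}}

```text
time: 18.1
tool_pos: [0.4704, -0.2239, 0.066]
tcp_rot: [2.489, 1.912, 0.0]
wrist_force: [-4.6, -0.8, 11.4]
width: 0.404
grip_force: 28.0
```

```bash
python3 look.py
```

```text
18.15 [ 0.47036656 -0.22386682  0.0659061 ] [-4.  -0.9 11.5] [0.02 0.57 0.  ] 0.40193631472529
red (213, 240, 82, 56) 3485.0 ((253.6718292236328, 267.6004333496094), (54.695621490478516, 81.38107299804688), 88.60682678222656)
```

Request:
{"op": "play_rows", "data": {
  "steps": [0,0,0.001,0,0,0,0.002,0]
}}

```text
time: 18.4
tool_pos: [0.4709, -0.2242, 0.0648]
tcp_rot: [2.489, 1.912, 0.001]
wrist_force: [-6.5, 0.1, 19.9]
width: 0.402
grip_force: 28.9
```

```bash
python3 look.py
```

```text
18.45 [ 0.47084835 -0.22417691  0.06479702] [-5.3  0.3 15.7] [0.11 0.82 0.06] 0.4000334663866283
red (213, 242, 82, 54) 3327.0 ((253.68212890625, 268.7171325683594), (52.00585174560547, 81.73941802978516), 89.04656219482422)
```

Run:
```python
from h import *
from workcell import bot
c,s6=pickle.load(open("w6.pkl","rb"));R=Rot.from_rotvec(s6["tcp_rot"]).as_matrix()
print("w6 cam in tool",R.T@(-c["R"].T@c["t"]-s6["tool_pos"]),(R.T@c["R"].T).round(3).tolist())
c=bot.read_camera("wrist");st=bot.read_state();R=Rot.from_rotvec(st["tcp_rot"]).as_matrix()
print("now cam in tool",R.T@(-c["R"].T@c["t"]-st["tool_pos"]),(R.T@c["R"].T).round(3).tolist())
for z in(-.0135,-.0155,-.0175): print(z,R.T@(onplane(c,(253.7,268.7),st["tool_pos"][2]-z)-st["tool_pos"]))
seat=np.array([.4715,-.214,.078]);print("seat now px",proj(c,seat),"tool",R.T@(seat-st["tool_pos"]))
# brass visible?
for ce,s in blobs(c["pixels"][150:320,200:310],(15,90,50),(33,255,255),6): print(ce+[200,150],s)
```

```text
w6 cam in tool [ 7.42372888e-02 -3.11301885e-05 -1.47788317e-01] [[-0.003, -0.957, -0.29], [1.0, -0.003, 0.0], [-0.001, -0.29, 0.957]]
now cam in tool [ 7.45648173e-02 -1.35502877e-04 -1.47829335e-01] [[-0.002, -0.957, -0.291], [1.0, -0.002, 0.001], [-0.001, -0.291, 0.957]]
-0.0135 [-0.00212713 -0.00020646 -0.01349728]
-0.0155 [-0.00098425 -0.0002054  -0.01549912]
-0.0175 [ 0.00015862 -0.00020434 -0.01750095]
seat now px [249.63617664 243.81404452] tool [ 0.00998088 -0.00196599 -0.01316688]
[269.4 177.9] [0, 0, 110, 99, 1786]
[203.6 231.2] [0, 68, 12, 21, 119]
[217.9 244.8] [17, 93, 3, 4, 9]
[254.4 306.4] [10, 135, 89, 35, 2172]
```

Request:
{"op": "play_rows", "data": {
  "steps": [0,0,-0.008,0,0,0,-0.018,0,0.004,-0.001,-0.02,0,0.008,-0.001,-0.02,0,0.008,-0.001,-0.02,0]
}}

```text
time: 19.12
tool_pos: [0.4703, -0.2143, 0.0815]
tcp_rot: [-2.49, -1.914, 0.001]
wrist_force: [0.1, -0.2, -1.0]
width: 0.404
grip_force: 27.5
```

```bash
python3 look.py
python3 - <<'E'
from h import *
from workcell import bot
st=bot.read_state();R=Rot.from_rotvec(st["tcp_rot"]).as_matrix()
print(R.T@(np.array([.4715,-.214,.078])-st["tool_pos"]))
E
```

```text
19.175 [ 0.47028044 -0.21443076  0.08148615] [ 1.2 -0.5  0. ] [-0.03  0.01 -0.06] 0.40333685669963437
red (213, 239, 82, 59) 3691.0 ((253.7665252685547, 268.0622863769531), (57.90488815307617, 81.3922348022461), 88.69940948486328)
[0.00072966 0.0010706  0.00348533]
```

Request:
{"op": "play_rows", "data": {
  "steps": [-0.002,0.001,0.004,0,-0.002,0.001,0.008,0,-0.002,0.001,0.01,0,-0.002,0.001,0.01,0]
}}

```text
time: 19.68
tool_pos: [0.4708, -0.217, 0.0715]
tcp_rot: [-2.491, -1.913, 0.0]
wrist_force: [-0.6, 0.3, -0.4]
width: 0.406
grip_force: 27.5
```

Request:
{"op": "play_rows", "data": {
  "steps": [0,0,0.001,0,0,0,0.002,0]
}}

```text
time: 19.92
tool_pos: [0.4712, -0.2171, 0.0701]
tcp_rot: [2.491, 1.913, 0.0]
wrist_force: [-0.5, 0.5, -0.8]
width: 0.404
grip_force: 27.5
```

```bash
python3 look.py
python3 - <<'E'
from h import *
from workcell import bot
st=bot.read_state();R=Rot.from_rotvec(st["tcp_rot"]).as_matrix()
print(R.T@(np.array([.4715,-.214,.078])-st["tool_pos"]))
E
```

```text
19.975 [ 0.47103355 -0.21707226  0.06991399] [-0.   0.1  0. ] [ 0.01 -0.02 -0.01] 0.4029613708805452
red (213, 239, 82, 59) 3690.0 ((253.8412322998047, 268.02874755859375), (57.869197845458984, 81.4108657836914), 88.62284088134766)
[ 0.00308851 -0.00034186 -0.00808605]
```

Request:
{"op": "play_rows", "data": {
  "steps": [0.001,0,0.001,0,0.001,0,0.001,0]
}}

```text
time: 20.23
tool_pos: [0.4714, -0.2162, 0.0691]
tcp_rot: [2.491, 1.913, 0.0]
wrist_force: [-0.2, -0.5, -0.3]
width: 0.408
grip_force: 27.5
```

Request:
{"op": "play_rows", "data": {
  "steps": [0,0,0.001,0,0,0,0.001,0]
}}

```text
time: 20.48
tool_pos: [0.4715, -0.2163, 0.0687]
tcp_rot: [2.491, 1.913, 0.0]
wrist_force: [-1.6, 0.0, 4.4]
width: 0.399
grip_force: 27.9
```

```bash
python3 look.py
```

```text
20.525 [ 0.47152218 -0.21624307  0.06862496] [-1.9  0.1  5. ] [0.08 0.32 0.05] 0.4012773507254503
red (213, 239, 82, 59) 3656.5 ((253.75877380371094, 268.1900634765625), (57.166473388671875, 81.71025085449219), 88.69728088378906)
```

Contact, with the tilt still increasing the right way. Releasing.

Request:
{"op": "play_rows", "data": {
  "steps": [0,0,0,0,0,0,0,0,0,0,0,0,0,0,0,0],
  "jaw": 0
}}

```text
time: 21.02
tool_pos: [0.4712, -0.2161, 0.0678]
tcp_rot: [-2.491, -1.913, 0.0]
wrist_force: [-1.1, 0.3, 0.2]
width: 0.998
grip_force: 0.0
```

```bash
python3 look.py
python3 - <<'E'
from h import *
c=__import__("workcell").bot.read_camera("wrist")
pickle.dump(c,open("w7.pkl","wb"))
seat=np.array([.4715,-.214,.078]);x=np.array([.26,.9656,0]);n=-x*.7071+np.array([0,0,.7071]);u=x*.7071+np.array([0,0,.7071]);y=np.array([.9656,-.26,0])
f=seat+.008*n
print("expected face centre",proj(c,f),"top",proj(c,f+.018*u),"bottom",proj(c,f-.018*u),"sides",proj(c,f-.018*y),proj(c,f+.018*y))
E
```

```text
21.075 [ 0.47125437 -0.21604786  0.06784457] [-0.6  0.1 -0.3] [-0.02 -0.01  0.04] 0.9998705003600424
red (215, 261, 79, 24) 1420.5 ((255.4912872314453, 272.73828125), (23.769594192504883, 75.91429138183594), 90.45903778076172)
expected face centre [253.48884322 274.26652198] top [253.47537914 262.67106964] bottom [253.49971525 283.62966753] sides [212.96243939 274.2949565 ] [294.00469517 274.23809486]
```

The disc lies home: red spans rows 261-285, centred at (255,273), against an expected (253.5,274). Next I work out the regrasp and the rough guide pose.

Run:
```python
from h import *
from workcell import bot
st=bot.read_state();R=Rot.from_rotvec(st["tcp_rot"]).as_matrix();print(st["q"].round(3),st["time"])
print("y dir",R[:,1]);xr=np.array([.26,.9656])
print(totool(st,(.4686,-.2277,.0787),xr),totool(st,(.4723,-.2138,.078)))
d=pickle.load(open("cams0.pkl","rb"));t,s=d["top"],d["side"]
X=tri(t,(137,159.2),s,(171.2,215.5));print("top ring",X,proj(t,X),proj(s,X))
for a in((.609,.269,.008),(.628,.227,.008),(.628,.227,.262),(.609,.269,.25),(.588,.208,.25)):print(a,proj(t,a),proj(s,a))
```

```text
[-0.478  0.127  2.085  0.     0.93  -0.217] 21.125
y dir [ 9.66135164e-01 -2.58036503e-01 -8.45832255e-05]
(array([-0.0119,  0.0004, -0.0108]), np.float64(-1.5687612132126998)) (array([ 0.0025,  0.0004, -0.0101]), None)
top ring [0.62749253 0.22617526 0.24160759] [136.934003  159.0957142] [171.31236321 215.5547019 ]
(0.609, 0.269, 0.008) [143.60734737 206.18123931] [181.34916034 299.50260926]
(0.628, 0.227, 0.008) [156.57532026 195.72493719] [183.96165239 285.64357842]
(0.628, 0.227, 0.262) [134.39643763 155.08431463] [169.58971279 208.55927792]
(0.609, 0.269, 0.25) [119.67251613 169.68705548] [166.65512512 225.41213806]
(0.588, 0.208, 0.25) [147.70652083 169.833471  ] [189.77321494 212.01008586]
```

Run:
```python
from h import *
d=pickle.load(open("cams0.pkl","rb"));t,s=d["top"],d["side"]
print(tri(t,(122.5,146),s,(152,215)),tri(t,(124,147),s,(153,217)))
for th in range(0,360,30):
  a=np.radians(th);b=np.array([.6278+.051*np.cos(a),.2265+.051*np.sin(a)]);print(th,proj(t,[*b,.25]).round(),proj(s,[*b,.25]).round(),proj(s,[*b,.01]).round())
m=(t["pixels"].max(2)<70)[135:225,105:190];  # dark px in the top view near post
ys,xs=np.nonzero(m);print(len(xs),xs.min()+105,ys.min()+135)
```

```text
[0.66502548 0.24889464 0.24987486] [0.66532887 0.24705431 0.24284698]
0 [131. 139.] [152. 208.] [168. 280.]
30 [121. 145.] [148. 215.] [165. 287.]
60 [115. 154.] [150. 221.] [166. 294.]
90 [114. 164.] [157. 226.] [173. 299.]
120 [120. 172.] [169. 227.] [183. 300.]
150 [129. 177.] [181. 224.] [193. 297.]
180 [141. 176.] [190. 218.] [201. 291.]
210 [151. 171.] [193. 211.] [203. 283.]
240 [157. 161.] [190. 205.] [201. 276.]
270 [157. 151.] [183. 201.] [194. 272.]
300 [152. 143.] [172. 200.] [185. 271.]
330 [142. 138.] [161. 203.] [175. 274.]
461 110 137
```

The post sits at 30° about the guide axis, so guide +x is about (0.87,0.49). With the joint-6 range in mind I turn by -90° for the regrasp.

Request:
{"op": "play_rows", "data": {
  "steps": [0,0,-0.03,0,0,0,-0.06,-0.17,-0.003,0,-0.07,-0.35,-0.006,0,-0.07,-0.52,-0.009,0,-0.07,-0.7,-0.012,0,-0.07,-0.87,-0.012,0,-0.07,-1.05,-0.012,0,-0.07,-1.22,-0.012,0,-0.07,-1.4,-0.012,0,-0.07,-1.57]
}}

```text
time: 22.38
tool_pos: [0.4681, -0.2277, 0.1379]
tcp_rot: [-0.401, -3.116, -0.0]
wrist_force: [0.7, 0.7, -0.2]
width: 0.997
grip_force: 0.0
```

Request:
{"op": "play_rows", "data": {
  "steps": [0,0,0.01,0,0,0,0.02,0]
}}

```text
time: 22.62
tool_pos: [0.468, -0.2276, 0.1171]
tcp_rot: [-0.414, -3.114, -0.0]
wrist_force: [0.3, 0.0, -1.1]
width: 0.998
grip_force: 0.0
```

```bash
python3 look.py
python3 - <<'E'
from h import *
from workcell import bot
c=bot.read_camera("wrist");st=bot.read_state();R=Rot.from_rotvec(st["tcp_rot"]).as_matrix();print(st["q"].round(3))
seat=np.array([.4723,-.2138,.078]);x=np.array([.26,.9656,0]);n=-x*.7071+np.array([0,0,.7071]);u=x*.7071+np.array([0,0,.7071]);y=np.array([.9656,-.26,0])
f=seat+.008*n
print("expected face centre",proj(c,f),proj(c,f+.018*u),proj(c,f-.018*u),proj(c,f-.018*y),proj(c,f+.018*y))
print(totool(st,(.4686,-.2277,.0787),x))
m=cv2.inRange(cv2.cvtColor(c["pixels"],cv2.COLOR_BGR2HSV),np.array((0,150,40)),np.array((5,255,255)))
n_,l,s,ce=cv2.connectedComponentsWithStats(m);print([(ce[i].round(1),s[i]) for i in range(1,n_) if s[i][4]>150])
E
```

```text
22.675 [ 0.46689438 -0.2269718   0.11540768] [-0.6  0.  -0.9] [-0.    0.01  0.  ] 0.9980764802662807
red (247, 195, 45, 57) 1609.5 ((268.8251647949219, 220.77621459960938), (39.70833206176758, 54.89452362060547), 160.95843505859375)
[-0.501  0.071  2.045  0.     1.03  -1.808]
expected face centre [268.01380472 227.49086875] [292.47211494 236.56459116] [246.4437306  219.48864525] [268.30283383 197.85054637] [267.73988739 255.58145693]
(array([-0.0021, -0.0003,  0.0372]), np.float64(-0.0005571743807568641))
[(array([268., 224.]), array([ 247,  198,   45,   58, 1708], dtype=int32))]
```

Red fits the expected home pose to within a pixel (cols 247-292, rows 198-256). I descend and close slowly across the faces.

Request:
{"op": "play_rows", "data": {
  "steps": [-0.001,0,0.01,0,-0.001,0,0.022,0,-0.001,0,0.032,0,-0.001,0,0.038,0,-0.001,0,0.039,0,-0.001,0,0.039,0]
}}

```text
time: 23.48
tool_pos: [0.4694, -0.2281, 0.0791]
tcp_rot: [0.41, 3.114, -0.0]
wrist_force: [-0.0, -0.6, 0.3]
width: 0.998
grip_force: 0.0
```

Run:
```python
from h import *
from workcell import bot
st=bot.read_state();x=np.array([.26,.9656,0]);print(st["time"],st["tool_pos"],st["wrist_force"].round(1),totool(st,(.4686,-.2277,.0787),x))
```

```text
23.475 [ 0.46935308 -0.22807782  0.07914374] [-0.  -0.6  0.3] (array([0.0008, 0.0002, 0.0004]), np.float64(0.001173250247927804))
```

Request:
{"op": "play_rows", "data": {
  "steps": [0,0,0,0,0,0,0,0,0,0,0,0],
  "jaw": 130,
  "grip_force": 25
}}

```text
time: 23.85
tool_pos: [0.4704, -0.226, 0.0802]
tcp_rot: [0.413, 3.113, 0.007]
wrist_force: [1.2, 8.9, 7.3]
width: 0.49
grip_force: 4.4
```

```bash
python3 look.py
```

```text
23.9 [ 0.47037713 -0.22604512  0.08023637] [1.8 7.6 7.6] [ 1.63 -0.24 -0.01] 0.49371435168205874
red (240, 215, 54, 69) 2545.5 ((267.0498352050781, 247.70034790039062), (47.5947265625, 69.53783416748047), 152.68148803710938)
```

Request:
{"op": "play_rows", "data": {
  "steps": [0,0,0,0,0,0,0,0],
  "jaw": 180
}}

```text
time: 24.15
tool_pos: [0.4715, -0.2262, 0.0814]
tcp_rot: [0.409, 3.111, 0.003]
wrist_force: [0.5, -1.3, 0.0]
width: 0.293
grip_force: 0.1
```

```bash
python3 look.py
```

```text
24.2 [ 0.47061634 -0.22741978  0.08049506] [ 0.7 -0.5  0.8] [-0.01  0.02 -0.  ] 0.2922672595863229
red (238, 214, 33, 70) 1477.5 ((253.85475158691406, 247.1905975341797), (28.459766387939453, 68.82940673828125), 166.04330444335938)
```

Request:
{"op": "play_rows", "data": {
  "steps": [0,0,0,0,0,0,0,0],
  "jaw": 210
}}

```text
time: 24.45
tool_pos: [0.4687, -0.2282, 0.0786]
tcp_rot: [-0.41, -3.114, 0.0]
wrist_force: [-0.5, 0.5, 0.4]
width: 0.179
grip_force: 0.0
```

```bash
python3 look.py
```

```text
24.5 [ 0.46868172 -0.22819067  0.07849212] [ 0.3 -1.1  0.5] [-0.01 -0.    0.02] 0.179479290031349
red (243, 220, 16, 76) 836.0 ((250.62350463867188, 257.3047790527344), (13.471848487854004, 81.50901794433594), 175.2145538330078)
```

Request:
{"op": "play_rows", "data": {
  "steps": [0,0,0,0,0,0,0,0,0,0,0,0],
  "jaw": 255,
  "grip_force": 30
}}

```text
time: 24.88
tool_pos: [0.469, -0.228, 0.0788]
tcp_rot: [-0.41, -3.114, -0.0]
wrist_force: [0.1, 0.0, -1.1]
width: 0.085
grip_force: 34.4
```

```bash
python3 look.py
```

```text
24.925 [ 0.4690625  -0.22798466  0.07884079] [-0.2 -0.6  0.1] [-0.02  0.07 -0.03] 0.08448082677111451
red (245, 220, 6, 77) 355.0 ((247.58419799804688, 262.21087646484375), (5.346184253692627, 101.20691680908203), 0.28286755084991455)
```

The disc is gripped by its faces, standing vertical with red towards tool -y. Lifting and carrying to above the guide's mouth.

Request:
{"op": "play_rows", "data": {
  "steps": [0,0,-0.03,0,0,0,-0.08,0,0,0.02,-0.13,0.1,-0.005,0.06,-0.17,0.2,-0.01,0.11,-0.2,0.3,-0.015,0.165,-0.225,0.4,-0.02,0.22,-0.25,0.5,-0.025,0.28,-0.27,0.6,-0.03,0.34,-0.283,0.7,-0.033,0.4,-0.283,0.8]
}}

```text
time: 26.18
tool_pos: [0.6058, 0.152, 0.3639]
tcp_rot: [1.594, 2.704, 0.004]
wrist_force: [0.8, -0.5, -0.3]
width: 0.082
grip_force: 34.3
```

Run:
```python
from h import *
from workcell import bot
st=bot.read_state();x=np.array([.87,.49,0]);print(st["time"],st["q"].round(2),st["tool_pos"],st["wrist_force"].round(1),st["width"],totool(st,(.628,.2265,.362),x))
```

```text
26.175 [ 0.21  0.11  1.53 -0.    1.49 -0.3 ] [0.60576012 0.15200947 0.3639199 ] [ 0.8 -0.5 -0.3] 0.08225939999065736 (array([0.0544, 0.0555, 0.002 ]), np.float64(-0.007122820254691575))
```

Request:
{"op": "play_rows", "data": {
  "steps": [0.018,0.018,0,0,0.04,0.04,0,0,0.054,0.055,0,0,0.054,0.055,0,0,0.054,0.055,0,0]
}}

```text
time: 26.8
tool_pos: [0.6262, 0.2227, 0.3619]
tcp_rot: [1.591, 2.709, -0.001]
wrist_force: [-0.2, 0.8, -0.1]
width: 0.088
grip_force: 34.3
```

Run:
```python
from h import *
from workcell import bot
c=bot.read_camera("wrist");st=bot.read_state();pickle.dump((c,st),open("w8.pkl","wb"))
R=Rot.from_rotvec(st["tcp_rot"]).as_matrix();print(st["time"],st["tool_pos"],R.round(3).tolist(),totool(st,(.628,.2265,.362),(.87,.49)))
print(proj(c,(.628,.2265,.262)),proj(c,(.628,.2265,.2416)),proj(c,(.628+.04,.2265+.0225,.25)))
u=proj(c,(.628,.2265,.255)).astype(int);print("crop origin",u-[65,60])
im=c["pixels"];x0,y0=u-[65,60];cv2.imwrite("pics/w8.png",cv2.resize(im[max(y0,0):y0+145,x0:x0+130],None,fx=4,fy=4,interpolation=cv2.INTER_CUBIC))
```

```text
26.85 [0.62622144 0.22250668 0.36210273] [[-0.486, 0.874, -0.0], [0.874, 0.486, -0.001], [-0.001, -0.0, -1.0]] (array([0.0026, 0.0035, 0.0001]), np.float64(-0.004929058837929823))
[258.03722667 187.88256747] [257.7289566  180.98408493] [315.00348154 183.35917548]
crop origin [192 125]
```

View pics/w8.png

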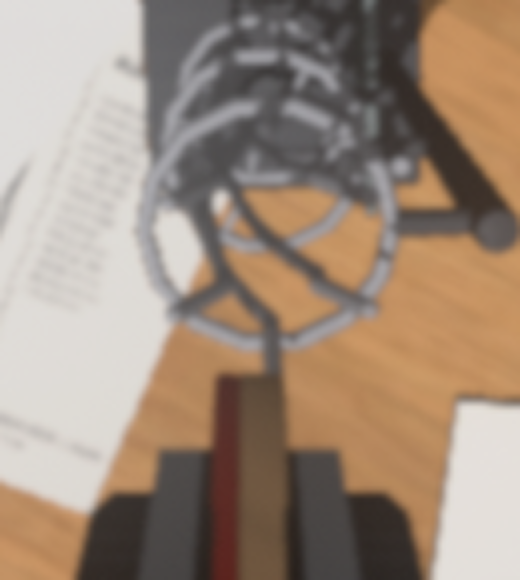

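The view shows the top ring centred at (270,223) in the crop, within 1.5 mm of the estimate, and the dark post at (497,230) to the right, which is guide +x. The gripped disc has red on its left side (212-240), facing the guide's front. Lowering into the mouth.

Request:
{"op": "play_rows", "data": {
  "steps": [0.003,0.005,0.02,-0.02,0.003,0.005,0.05,-0.02,0.003,0.005,0.075,-0.02,0.003,0.005,0.09,-0.02,0.003,0.005,0.097,-0.02,0.003,0.005,0.102,-0.02,0.003,0.005,0.102,-0.02,0.003,0.005,0.102,-0.02]
}}

```text
time: 27.85
tool_pos: [0.6297, 0.229, 0.2611]
tcp_rot: [1.563, 2.724, 0.002]
wrist_force: [-0.1, -0.1, -0.0]
width: 0.086
grip_force: 34.3
```

Run:
```python
from h import *
from workcell import bot
st=bot.read_state();print(st["time"],st["tool_pos"],st["wrist_force"].round(1),st["width"])
c,s8=pickle.load(open("w8.pkl","rb"));r=onplane(c,(259.4,180.75),.2416);print("ring",r,totool(st,r))
```

```text
27.85 [0.62971842 0.22904067 0.26106517] [-0.1 -0.1 -0. ] 0.08649719332885555
ring [0.62911083 0.2273448  0.2416    ] (array([-0.0011, -0.0014,  0.0195]), None)
```

Request:
{"op": "play_rows", "data": {
  "steps": [-0.001,-0.001,0,0,-0.001,-0.001,0,0]
}}

```text
time: 28.1
tool_pos: [0.629, 0.2275, 0.2604]
tcp_rot: [1.563, 2.724, 0.001]
wrist_force: [-0.2, -0.1, -0.7]
width: 0.09
grip_force: 34.3
```

Request:
{"op": "play_rows", "data": {
  "steps": [0,0,0,0,0,0,0,0,0,0,0,0,0,0,0,0],
  "jaw": 0
}}

```text
time: 28.6
tool_pos: [0.6288, 0.2275, 0.26]
tcp_rot: [-1.563, -2.725, 0.0]
wrist_force: [-0.0, 0.2, 0.1]
width: 0.922
grip_force: 0.0
```

Request:
{"op": "play_rows", "data": {
  "steps": [0,0,-0.02,0,0,0,-0.06,0,0,0,-0.1,0,0,0,-0.12,0,0,0,-0.12,0]
}}

```text
time: 29.22
tool_pos: [0.6297, 0.2278, 0.3829]
tcp_rot: [1.562, 2.722, 0.006]
wrist_force: [0.9, -0.2, -0.8]
width: 1.002
grip_force: 0.0
```

Run:
```python
from h import *
from workcell import bot
st=bot.read_state();print(st["time"],st["tool_pos"],st["wrist_force"].round(1))
ax=np.array([.629,.2272]);gx=np.array([.868,.497]);gy=np.array([-.497,.868])
foot=np.array([*ax,.026])
for n in("wrist","top","side"):
  c=bot.read_camera(n);cv2.imwrite(f"pics/end_{n}.png",c["pixels"])
  for k,z in(("foot",.026),("mouth",.262)): print(n,k,proj(c,[*ax,z]).round(1))
  print(" wood face at",proj(c,[*(ax-.004*gx),.026]).round(1),"red face at",proj(c,[*(ax+.004*gx),.026]).round(1))
  hsv=cv2.cvtColor(c["pixels"],cv2.COLOR_BGR2HSV)
  u=proj(c,foot).astype(int);x0,y0=max(u[0]-35,0),max(u[1]-45,0)
  for nm,lo,hi in(("red",(0,140,40),(5,255,255)),("wood",(8,60,60),(24,180,255))):
    m=cv2.inRange(hsv,np.array(lo),np.array(hi))[y0:u[1]+30,x0:u[0]+35]
    nn,l,s,ce=cv2.connectedComponentsWithStats(m)
    print(" ",nm,[((ce[i]+[x0,y0]).round(1).tolist(),s[i][4]) for i in range(1,nn) if s[i][4]>4][:8])
for n in("top","side"):
  c=bot.read_camera(n)
  print(n,[(b[0],b[1][4]) for b in blobs(c["pixels"],(0,140,60),(5,255,255),6) if b[1][4]<300][:8])
```

```text
29.225 [0.62969951 0.2277876  0.38292525] [ 0.9 -0.2 -0.8]
wrist foot [251.7 141.7]
wrist mouth [251.7 183.8]
 wood face at [249.  141.6] red face at [254.4 141.7]
  red [([252.4, 144.0], np.int32(8))]
  wood [([250.7, 102.3], np.int32(948)), ([249.5, 133.8], np.int32(13)), ([249.2, 144.5], np.int32(30)), ([283.3, 169.7], np.int32(7)), ([256.0, 170.0], np.int32(19))]
top foot [155.1 193.1]
top mouth [134.2 154.7]
 wood face at [156.1 193.9] red face at [154.1 192.2]
  red []
  wood [([131.2, 205.4], np.int32(890))]
side foot [182.7 280.9]
side mouth [169.2 208.5]
 wood face at [184.3 280.7] red face at [181.2 281. ]
  red []
  wood [([165.6, 236.1], np.int32(8)), ([183.9, 251.7], np.int32(1229)), ([182.4, 239.1], np.int32(16)), ([166.4, 290.7], np.int32(1230)), ([183.3, 280.4], np.int32(32))]
top []
side []
```

The side view shows a wood patch (32 px) at (183.3,280.4), right where the wood face should be at the foot. The wrist view looking down shows wood at the front (col 249) and red at the back (col 252). The disc is standing at the foot, turned round. Settling, then handing in.

Request:
{"op": "play_rows", "data": {
  "steps": [0,0,0,0,0,0,0,0,0,0,0,0,0,0,0,0]
}}

```text
time: 29.98
tool_pos: [0.6289, 0.2275, 0.38]
tcp_rot: [1.563, 2.725, 0.0]
wrist_force: [-0.1, -0.4, -0.3]
width: 1.001
grip_force: 0.0
```

```bash
python3 -c "
from workcell import bot
print(bot.finish_job())"
```

```text
the job is handed in; nothing more can be done
None
```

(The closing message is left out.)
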